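Dress the overlocker's thread stand from the cone rack

TASK

Move the four thread cones from the wooden rack onto the spindles of the dark metal thread stand, one cone at a time, keeping their threading order: the cone nearest the red-plug end of the rack goes on the spindle nearest the stand's red plug, the next on the next, and so on. Carry each cone straight across and lower it over its spindle until it stands on the felt; do not stand, lay or drop a cone anywhere else on the way, and leave the desk bell and the rubber stamp where they are.

Things in the scene. Friction and masses are not known exactly. Their poses are not given: they have to be found in the camera images.
- cone_rack: Wooden storage rack, fixed: light board 272 x 74 x 18 mm with four upright dowels, 9 mm thick, tips 74 mm above the counter. Origin: underside centre, on the counter. Dowels along its own x axis at x = -84, -28, +28, +84 mm, y = 0. A red plug, 18 mm across, is set in its top at x = -122 mm (first end), a black one at +122 mm. Cones stand on the board: feet 18 mm above the counter.
- thread_stand: Thread stand, fixed: dark metal plate 272 x 80 mm, top 12 mm above the counter, four steel spindles 7 mm thick (root 11 mm), tips at 75 mm, on grey felt pads, tops at 15 mm. Origin: underside centre, on the counter. Spindles along its own x axis at x = -84, -28, +28, +84 mm, y = 0. Plugs at x = -122 and +122 mm: one red, one black; red may be at either end.
- red_plug: Red domed plug, 18 mm across and 6 mm high, in one end of the thread stand (not the one on the wooden rack): it marks the end with the first spindle, fixed. Origin: underside centre, 12 mm above the counter.
- cone_cream: Cream thread cone on a white tube, on a peg of the wooden rack at the start (which one varies). 78 mm tall; thread from 6 to 71 mm above its foot, 43 mm across low down, 38 mm near the top; open tube, bore 25 mm at the foot, 22 mm at the top. Origin: centre of its foot; z up along the tube. 60 to 130 g; grip round the thread.
- cone_navy: Navy blue thread cone on a white tube, on a peg of the wooden rack at the start (which one varies). 78 mm tall; thread from 6 to 71 mm above its foot, 43 mm across low down, 38 mm near the top; open tube, bore 25 mm at the foot, 22 mm at the top. Origin: centre of its foot; z up along the tube. 60 to 130 g; grip round the thread.
- cone_green: Dark green thread cone on a white tube, on a peg of the wooden rack at the start (which one varies). 78 mm tall; thread from 6 to 71 mm above its foot, 43 mm across low down, 38 mm near the top; open tube, bore 25 mm at the foot, 22 mm at the top. Origin: centre of its foot; z up along the tube. 60 to 130 g; grip round the thread.
- cone_orange: Orange thread cone on a white tube, on a peg of the wooden rack at the start (which one varies). 78 mm tall; thread from 6 to 71 mm above its foot, 43 mm across low down, 38 mm near the top; open tube, bore 25 mm at the foot, 22 mm at the top. Origin: centre of its foot; z up along the tube. 60 to 130 g; grip round the thread.
- desk_bell: Desk bell with a silver dome on a black foot, 84 mm across, 52 mm tall, loose, a bystander behind the racks. Origin: underside centre.
- rubber_stamp: Rubber stamp with a black handle and wooden block, 26 x 40 x 67 mm, standing loose between rack and stand, a bystander. Origin: underside centre.
There are look-alikes about, which are no part of the job. What is shaped like the cone_green but pink or yellow is not meant.

How it is judged:
By the outcome, as a careful person would: the job done as asked, in the order asked, and still so for the second after the job is handed in, with the robot touching nothing.
It also fails if it takes over 88 s, if anything falls off the work surface, if the arm or the gripper's body presses on something with over 40 N, if the wrist force passes 120 N, or if a joint passes its speed limit or range.

ROBOT

A 6-joint arm with a two-finger parallel gripper is mounted at the origin on a cart in front of the work surface, level with it; the furniture and walls round the work are solid. World frame = base frame: x ahead of the robot, y to its left, z up, the work surface at z = 0. Lengths are in mm, angles in degrees, forces in N, time in s.
With the tool pointing down it reaches from about 350 to 850 mm from the base axis. Payload 8.1 kg.
Tool frame: the origin (TCP) lies midway between the tips of the shut fingers; the grasp point (between the pads) lies 19 mm behind it; z points along the fingers, y is the line along which they close (so a half turn about z gives the same grasp; the last joint's range is limited). The gripper opens to 85 mm and grips with 20 to 120 N. Pads are 22 mm wide; open, the fingers measure 114 mm over their backs; the gripper's body (76 mm by 85 mm) begins 54 mm behind the grasp point. The pads swing forward as they close: fully open they stand 13 mm farther back than shut.
Start: joints at [72.456, 7.471, 85.268, -0, 87.261, -4.893], TCP at [131.384, 585.443, 231.292] pointing down, gripper open.
Joint ranges: [-169.43, 169.43], [-51.17, 129.36], [1.28, 143.12], [-76.62, 256.62], [0, 156.53], [-152.29, 152.29]. Speed limits (degrees/s): [136.94, 136.94, 159.86, 180, 180, 180].

INTERFACE

Orientations are given as [roll, pitch, yaw] about the fixed x, y, z axes, in that order (R = Rz(yaw) Ry(pitch) Rx(roll)).
In Python, from bench import r, optics, workorder gives the robot as it stands.
- The arm moves only by the tool hand_motion, called after ">>>" by a JSON object that holds its "method" and its "body", one argument or row to a line. Schema: {"type":"object","properties":{"segments":{"type":"array","items":{"type":"array","prefixItems":[{"type":"array","items":{"type":"number"},"minItems":3,"maxItems":3},{"type":"array","items":{"type":"number"},"minItems":3,"maxItems":3},{"type":"number"}],"minItems":3,"maxItems":3},"minItems":1,"maxItems":8},"clamp_n":{"type":"number"},"only":{"type":"string"},"quiet":{"type":"boolean"},"lines":{"type":"string"}},"required":["segments"],"additionalProperties":false}. segments is a list of rows, 1 to 8 of them, each written [[rx, ry, rz], [dx, dy, dz], opening]: a rotation vector rx, ry, rz in normalised numbers (1 is 120 degrees), then dx, dy, dz in fractions of the full range, 1 being 750 mm, then the finger opening in mm; each row is the pose to reach, as a shift and turn from the pose commanded when the call began, along the tool's axes at that moment; what a row does not reach only later rows make up. A row lasts 1/8 s, in which the tool goes at most 62.5 mm and 10.7 degrees, less where a joint would pass 70% of its speed; a pose out of reach is approached as far as the arm can. The fingers move at their own pace and stop on an object; clamp_n is the grip in N (left out, the last holds). Time passes only in rows, so rows that do not move let the fingers close. The tool returns the time, the measured TCP pose, the force, the opening and the grip force at its end. only (a regular expression) keeps the lines of the reply that match it, lines (a string "A,B") keeps lines A to B, and quiet returns only ok. Shift and turn numbers lie between -1 and 1, and a call with a number outside is refused. Input that does not fit is refused with a message, and nothing moves.
- r.sense(): the state, without advancing time (a new reading comes with each control period).
- optics.snapshot(name): name is "scene" or "top" or "wrist"; returns a dict with "pixels" (480x640x3 uint8, blue, green, red), "fx", "fy", "cx", "cy" (pixels), "pose" (4x4, takes a point from camera to world coordinates). Camera axes: x right, y up, looking along -z (the intrinsics and any distortion apply to the point x, -y, -z); pixel columns grow to the right and rows downward; lengths in mm; the calibration is good to about 2 mm. A picture is of the moment at which its call begins. There is no depth.
- workorder.hand_in(): hands the job in; it is judged then, once.
The state is a dict: "time": time; "joint_pos": joint angles; "qd": joint speeds; "joint_efforts": joint torques, N m; "tool_pos": TCP position; "tcp_rot": TCP orientation; "ft_force": force on the tool from outside, world axes, zero at the start; "wrist_torque": the same for the moment, N m; "finger_gap": finger opening in mm; "grip_force": force on a finger pad.
Only numpy, scipy, OpenCV 4.12 (cv2) and the standard library are available. Lean on these libraries where they do the work, as an engineer would, in place of code of your own. Each camera call takes 0.05 s, during which the arm holds its last target. There are 200 camera calls.

## Working session

There is one attempt and no reset: what is moved stays moved. The work goes in short steps, Python scripts to look and compute and a tool call to move; the robot and the scene stay as the last step left them, time stands still between calls to the robot, and variables do not carry over. Pictures are saved under pics/ and viewed, at most 14 in all, crops included, and the job is handed in when it is done.

```bash
mkdir -p pics; ls; python3 - <<'E'
from bench import r,optics
import cv2,numpy as np
s=r.sense();print(s)
for n in("scene","top"):
    d=optics.snapshot(n);cv2.imwrite(f"pics/{n}0.png",d["pixels"]);print(n,{k:v for k,v in d.items() if k!="pixels"})
E
```

```text
pics
{'time': 0.0, 'joint_pos': array([ 7.24554890e+01,  7.51497676e+00,  8.53295161e+01, -3.50051087e-04,
        8.72632906e+01, -4.89274304e+00]), 'qd': array([-0.03429472, -0.02704048, -0.01607321,  0.08500106, -0.04311188,
       -0.00769623]), 'joint_efforts': array([ 2.48702614e-03, -5.69377434e+01, -5.00566506e+01, -4.65847836e-05,
        1.46564492e-02,  4.85863211e-06]), 'tool_pos': array([131.22213451, 584.8991027 , 230.2435527 ]), 'tcp_rot': array([-1.79892579e+02, -8.84457838e-03,  1.67348241e+02]), 'ft_force': array([ 0.31551716, -0.09034357,  0.20446115]), 'wrist_torque': array([-0.01312765, -0.00642115, -0.01423639]), 'grip_force': 0.0, 'finger_gap': 84.96495455931016}
scene {'fx': 594.1009430554554, 'fy': 594.1009430554554, 'cx': 315.88460970859865, 'cy': 237.58065588829942, 'pose': array([[-9.01283607e-01,  2.98123371e-01, -3.14341082e-01,
         2.16724536e+02],
       [-4.33161356e-01, -6.07237895e-01,  6.66058089e-01,
         6.05201167e+02],
       [ 7.68766595e-03,  7.36467646e-01,  6.76429084e-01,
         7.84634027e+02],
       [ 0.00000000e+00,  0.00000000e+00,  0.00000000e+00,
         1.00000000e+00]])}
top {'fx': 574.8444805077859, 'fy': 574.8444805077859, 'cx': 310.2008397421587, 'cy': 230.96651299202918, 'pose': array([[ 2.68639157e-02,  9.98058397e-01, -5.61940040e-02,
         4.85269656e+02],
       [-9.99637237e-01,  2.69299211e-02,  4.17542711e-04,
        -1.35765260e+02],
       [ 1.93003210e-03,  5.61624021e-02,  9.98419781e-01,
         1.10019669e+03],
       [ 0.00000000e+00,  0.00000000e+00,  0.00000000e+00,
         1.00000000e+00]])}
```

View pics/scene0.png

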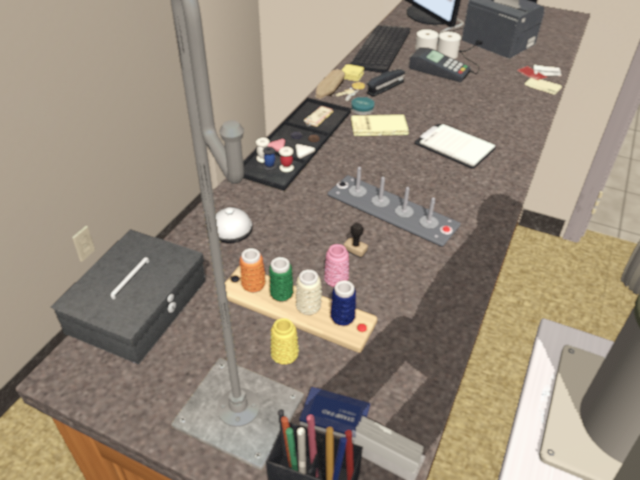

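View pics/top0.png

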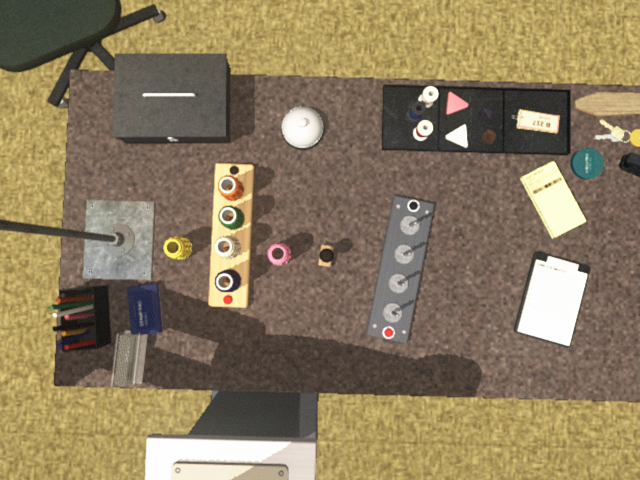

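The scene view shows the rack with orange (253,270), green, cream and navy (343,303). Navy is next to the red plug (361,327). The stand's red plug is at (446,229), a black one at (343,185), and a lamp pole stands at (237,405). The top view shows cone rings at about (230,187), (231,216), (228,246), (227,281), rack red plug (228,299) and stand red plug (388,333). Next I'll measure these from both views.

```bash
cat > h.py <<'E'
import numpy as np,cv2
def ray(d,u,v):
    c=np.array([(u-d["cx"])/d["fx"],-(v-d["cy"])/d["fy"],-1.0]);P=d["pose"]
    w=P[:3,:3]@c;return P[:3,3],w/np.linalg.norm(w)
def plane(d,p,z):
    o,w=ray(d,*p);return o+w*(z-o[2])/w[2]
def proj(d,X):
    P=d["pose"];c=P[:3,:3].T@(np.asarray(X,float)-P[:3,3]);return d["cx"]+d["fx"]*c[0]/-c[2],d["cy"]-d["fy"]*c[1]/-c[2]
def tri(views):
    A=np.zeros((3,3));b=np.zeros(3);L=[]
    for d,p in views:
        o,w=ray(d,*p);M=np.eye(3)-np.outer(w,w);A+=M;b+=M@o;L.append((o,M))
    X=np.linalg.solve(A,b);return X,max(np.linalg.norm(M@(X-o)) for o,M in L)
def blobs(m,box=None,amin=8):
    m=m.astype(np.uint8)
    if box:
        k=np.zeros_like(m);x0,y0,x1,y1=box;k[y0:y1,x0:x1]=1;m=m*k
    n,l,st,c=cv2.connectedComponentsWithStats(m)
    return [(c[i].round(1),int(st[i,4]),st[i,:4].tolist()) for i in range(1,n) if st[i,4]>=amin]
E
python3 - <<'E'
from h import *
from bench import optics
np.set_printoptions(precision=1,suppress=True)
T=optics.snapshot("top");S=optics.snapshot("scene")
hs=lambda d:cv2.cvtColor(d["pixels"],cv2.COLOR_BGR2HSV).astype(int)
red=lambda h:((h[...,0]<6)|(h[...,0]>174))&(h[...,1]>170)&(h[...,2]>130)
hT,hS=hs(T),hs(S)
print("red top",blobs(red(hT),(200,150,450,350)));print("red scene",blobs(red(hS),(220,170,470,350)))
white=lambda h:(h[...,1]<45)&(h[...,2]>170)
print("white top",blobs(white(hT),(210,160,440,340),5));print("white sc",blobs(white(hS),(225,150,470,350),5))
wood=lambda h:(h[...,0]>10)&(h[...,0]<24)&(h[...,1]>60)&(h[...,1]<160)&(h[...,2]>180)
for d,h,b in((T,hT,(200,150,265,320)),(S,hS,(215,260,385,355))):
    m=wood(h).astype(np.uint8);k=np.zeros_like(m);k[b[1]:b[3],b[0]:b[2]]=1
    pts=np.argwhere(m*k)[:,::-1].astype(np.float32);print("wood",cv2.minAreaRect(pts))
# pole/branch in scene
for p in((205,125),(190,40),(185,0)):
    o,w=ray(S,*p);t=((529-o[0])*w[0]+(226-o[1])*w[1])/(w[0]**2+w[1]**2);print("pole",o+w*t)
def crop(d,b,s,n):
    i=d["pixels"][b[1]:b[3],b[0]:b[2]];cv2.imwrite(n,cv2.resize(i,None,fx=s,fy=s,interpolation=cv2.INTER_CUBIC))
a=cv2.resize(T["pixels"][155:345,205:445],None,fx=3.3,fy=3.3,interpolation=cv2.INTER_CUBIC);cv2.imwrite("pics/topc.png",a)
crop(S,(220,160,470,350),3.1,"pics/sc.png")
E
```

```text
red top [(array([227.5, 299.4]), 52, [224, 296, 8, 8]), (array([388.1, 332.2]), 40, [385, 329, 7, 7])]
red scene []
white top [(array([227.3, 184.3]), 99, [220, 177, 15, 16]), (array([412.9, 205.5]), 73, [407, 200, 13, 12]), (array([397.8, 206. ]), 10, [396, 205, 4, 3]), (array([227.5, 215.1]), 119, [220, 207, 16, 17]), (array([426.7, 211.7]), 10, [425, 210, 4, 4]), (array([408.7, 225.3]), 222, [401, 216, 18, 19]), (array([222.8, 247.2]), 160, [215, 238, 17, 19]), (array([402.9, 254.3]), 223, [395, 245, 19, 19]), (array([223.8, 281.2]), 127, [216, 273, 17, 17]), (array([396.9, 283.4]), 217, [389, 274, 18, 19]), (array([391.3, 312.8]), 219, [383, 304, 19, 18]), (array([374.3, 325.5]), 14, [373, 324, 4, 4]), (array([387.8, 332.1]), 70, [382, 326, 13, 13]), (array([403.5, 331.5]), 12, [402, 330, 4, 4])]
white sc [(array([260.1, 155.7]), 65, [257, 150, 7, 12]), (array([285.7, 152.2]), 72, [279, 150, 14, 6]), (array([303.2, 152.5]), 89, [297, 150, 17, 8]), (array([458.3, 154.3]), 243, [438, 150, 32, 14]), (array([286.2, 168.4]), 66, [280, 165, 14, 7]), (array([382.6, 178.8]), 5, [382, 178
[... 426 characters left out ...]
5, [435, 235, 3, 2]), (array([250.2, 254.9]), 218, [241, 248, 19, 15]), (array([279.9, 264.5]), 249, [271, 257, 19, 16]), (array([308.8, 280. ]), 378, [299, 269, 21, 24]), (array([344.2, 288.1]), 260, [335, 280, 19, 17]), (array([312.5, 294.9]), 43, [304, 290, 18, 9]), (array([311.9, 300.3]), 39, [306, 296, 15, 8]), (array([312.5, 307.8]), 57, [307, 304, 12, 9]), (array([303.2, 310.1]), 11, [301, 309, 5, 3])]
wood ((230.34161376953125, 235.0376739501953), (39.18461990356445, 143.81112670898438), 2.563770055770874)
wood ((294.63214111328125, 313.9309387207031), (153.15469360351562, 68.050048828125), 26.154335021972656)
pole [516.2 216.1 485.6]
pole [518.4 217.8 568.4]
pole [518.  217.5 601.8]
```

View pics/topc.png

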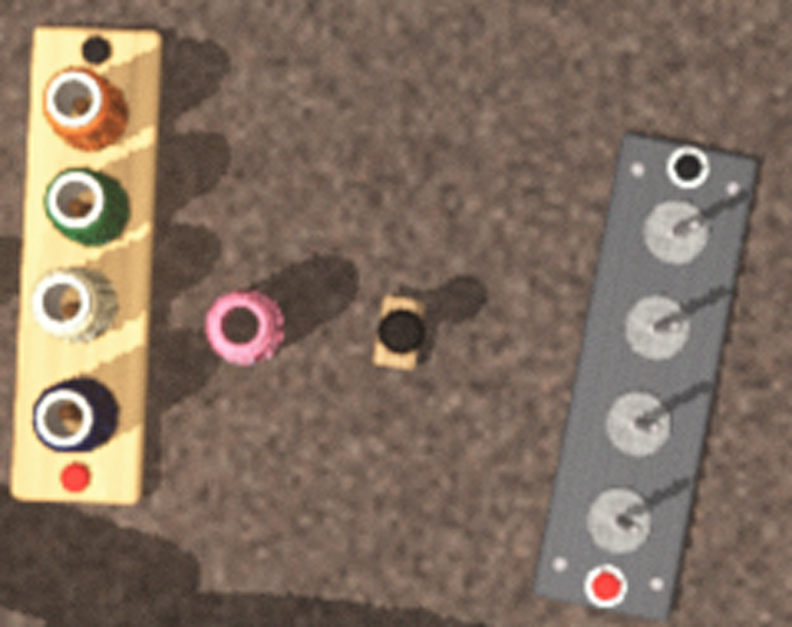

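View pics/sc.png

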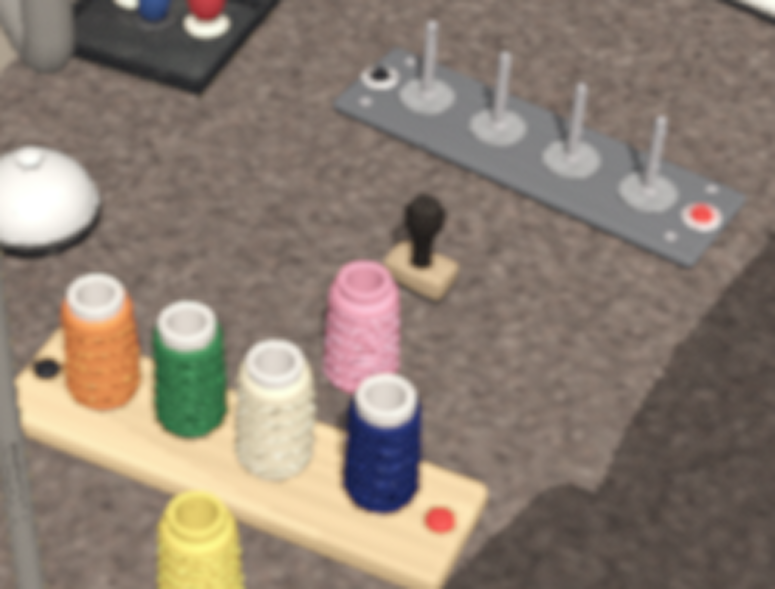

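The crops show the four white rims, the felt discs and the spindle tips (scene crop at (431,23), (505,54), (581,86), (661,118)), and both red plugs. I'll triangulate them now.

```bash
python3 - <<'E'
from h import *
from bench import optics,r
np.set_printoptions(precision=1,suppress=True)
T=optics.snapshot("top");S=optics.snapshot("scene")
c=lambda x,y,s,o:(o[0]+(x+.5)/s-.5,o[1]+(y+.5)/s-.5)
rims={"navy":((224,281),(386,397)),"cream":((223,247),(277,362)),"green":((227.5,215),(188,322)),"orange":((227,184.5),(97,293))}
for k,(a,b) in rims.items():
    X,e=tri([(T,a),(S,c(*b,3.1,(220,160)))]);print(k,X,"res",round(e,1),"plane96",plane(T,a,96)[:2])
print("rack red",tri([(T,(227.5,299.4)),(S,c(440,520,3.1,(220,160)))]), "rack black",tri([(T,c(96,50,3.3,(205,155))),(S,c(47,369,3.1,(220,160)))]))
f=[((391.8,312.8),(429.2,222)),((397.6,283.4),(404.2,211.2)),((404,254.3),(380.7,200.8)),((409.5,225.3),(357.7,190.9))]
tips=[(661,118),(581,86),(505,54),(431,23)]
print("st red",tri([(T,(388,332.2)),(S,(446.2,229.5))]),"blk",tri([(T,(413.2,205.6)),(S,(342.3,184.8))]))
for (a,b),t in zip(f,tips):
    X,e=tri([(T,a),(S,b)])
    P=plane(S,c(*t,3.1,(220,160)),75)
    print("felt",X,round(e,1),"planeT",plane(T,a,15)[:2],"tip@75 scene",P[:2])
A=plane(T,(413.2,205.6),14);B=plane(T,(388,332.2),16);print("row angle",np.degrees(np.arctan2(*(A-B)[1::-1])),(A+B)/2,np.linalg.norm(A-B))
A=plane(T,c(96,50,3.3,(205,155)),18);B=plane(T,(227.5,299.4),20);print("rack row",np.degrees(np.arctan2(*(A-B)[1::-1])),(A+B)/2,np.linalg.norm(A-B))
for p in((120,238),):print("pole base",plane(T,p,5))
for n,p in dict(br0=(212,138),br1=(232,125),brlow=(237,180)).items():
    o,w=ray(S,*p)
    for t in(300,400,500):print(n,o+w*t)
E
```

```text
navy [448.8  11.2  93.8] res 1.8 plane96 [450.5  11.5]
cream [508.3  14.8  95.6] res 1.4 plane96 [509.6  15.3]
green [564.2   8.8  94.9] res 1.9 plane96 [565.9   9.4]
orange [618.   11.5  95.6] res 1.8 plane96 [619.6  12.2]
rack red (array([412.5,  14.6,  18.8]), np.float64(1.3482774407557154)) rack black (array([656.9,  11.1,  18.1]), np.float64(1.6468247581779485))
st red (array([ 358.5, -287.8,   12.4]), np.float64(1.6976515362830509)) blk (array([ 599.1, -331.4,   10.7]), np.float64(1.2325938426183185))
felt [ 395.1 -294.2   12.8] 1.6 planeT [ 396.7 -293.4] tip@75 scene [ 394.7 -293.4]
felt [ 450.6 -304.1   12.7] 1.4 planeT [ 452.  -303.3] tip@75 scene [ 449.6 -302.1]
felt [ 505.7 -315.3   11.9] 1.5 planeT [ 507.  -314.3] tip@75 scene [ 504.5 -312.3]
felt [ 561.  -324.8   12. ] 1.4 planeT [ 562.2 -323.8] tip@75 scene [ 560.1 -322.5]
row angle -10.305258722874468 [ 480.2 -308.6   15. ] 243.23260117447666
rack row -0.7048154429829696 [536.1  13.4  19. ] 244.59287812829234
pole base [523.7 225.7   5. ]
br0 [368.9 403.4 623. ]
br0 [419.6 336.1 569.1]
br0 [470.3 268.9 515.3]
br1 [362.1 395.  627.6]
br1 [410.6 324.9 575.2]
br1 [459.1 254.9 522.9]
brlow [353.8 407.6 605.2]
brlow [399.4 341.8 545.4]
brlow [445.1 275.9 485.6]
```

The manual's scale: shifts go in shares of 750 mm and turns go in shares of 120 degrees. Converting my numbers, -278 mm / 750 = -0.3707, -254 mm / 750 = -0.3387, -12 degrees / 120 = -0.1.

>>> {"method": "hand_motion", "body": {
  "segments": [
    [[0,0,-0.0417],[-0.0133,-0.06,0],85],
    [[0,0,-0.1],[-0.0267,-0.12,0],85],
    [[0,0,-0.1],[-0.04,-0.18,0],85],
    [[0,0,-0.1],[-0.0533,-0.24,0],85],
    [[0,0,-0.1],[-0.1133,-0.2733,0],85],
    [[0,0,-0.1],[-0.1733,-0.3067,0],85],
    [[0,0,-0.1],[-0.2333,-0.3387,0],85],
    [[0,0,-0.1],[-0.2933,-0.3707,0],85]
  ],
  "clamp_n": 40
}}

```text
time: 1.3
tool_pos: [286.2, 264.8, 231.6]
tcp_rot: [180.0, 0.1, 179.4]
ft_force: [0.4, 0.4, -0.2]
finger_gap: 85.2
grip_force: 0.0
```

```bash
cat > rel.py <<'E'
# tool-axis shift from the present pose to a world target: rel.py x y z yaw
import sys,numpy as np
from bench import r
from scipy.spatial.transform import Rotation as R
np.set_printoptions(precision=1,suppress=True)
s=r.sense();Q=R.from_euler("xyz",s["tcp_rot"],degrees=True)
for a in sys.argv[1:]:
    x,y,z,w=map(float,a.split(","))
    print(a,(Q.inv()*R.from_euler("xyz",[180,0,w],degrees=True)).as_rotvec(degrees=True),Q.inv().apply(np.array([x,y,z])-s["tool_pos"]))
E
python3 rel.py 375,110,231,179.3 449,11.5,231,179.3
```

```text
375,110,231,179.3 [0.  0.1 0.1] [ -90.5 -153.9    0.6]
449,11.5,231,179.3 [0.  0.1 0.1] [-165.6 -251.5    0.6]
```

In the tool's units: -251 mm / 750 = -0.3347, -219 mm / 750 = -0.292.

>>> {"method": "hand_motion", "body": {
  "segments": [
    [[0,0,0],[-0.04,-0.068,0],85],
    [[0,0,0],[-0.08,-0.136,0],85],
    [[0,0,0],[-0.12,-0.2053,0],85],
    [[0,0,0],[-0.1533,-0.248,0.0267],85],
    [[0,0,0],[-0.1867,-0.292,0.0533],85],
    [[0,0,0],[-0.2213,-0.3347,0.08],85],
    [[0,0,0],[-0.2213,-0.3347,0.08],85]
  ]
}}

```text
time: 2.17
tool_pos: [448.0, 11.2, 169.3]
tcp_rot: [-180.0, -0.2, 179.2]
ft_force: [-0.0, 1.1, 1.2]
finger_gap: 84.9
grip_force: 0.0
```

```bash
python3 - <<'E'
from bench import optics
import cv2
d=optics.snapshot("wrist");cv2.imwrite("pics/w1.png",d["pixels"])
E
python3 rel.py 449,11.5,44,179.3
```

```text
449,11.5,44,179.3 [ 0.  -0.1 -0.1] [ -1.5  -0.9 126.3]
```

View pics/w1.png

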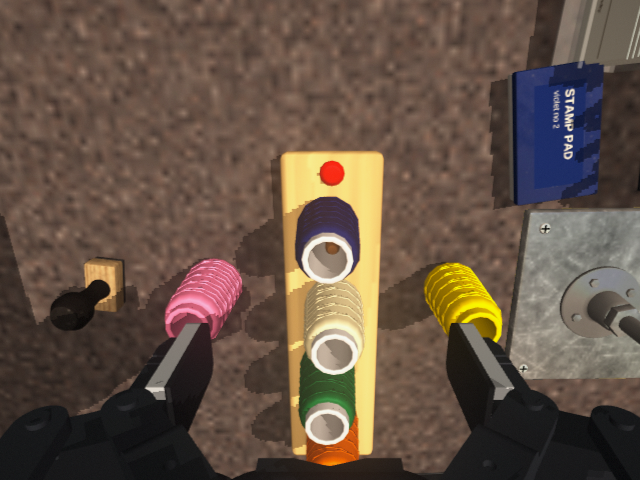

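The wrist view is centred on the row. The navy rim is at (330,258), with the fingers on either side clear of the pink and yellow cones. A quick ray check of the rims, then the grasp.

In the tool's units: 126 mm / 750 = 0.168, 115 mm / 750 = 0.1533.

```bash
python3 - <<'E'
from h import *
from bench import optics
d=optics.snapshot("wrist")
for p in((330,258),(336,353),(327,425)):print(plane(d,p,96).round(1))
E
```

```text
[447.8  12.7  96. ]
[509.7  15.6  96. ]
[564.    9.3  96. ]
```

>>> {"method": "hand_motion", "body": {
  "segments": [
    [[0,0,0],[-0.0013,-0.0013,0.0533],85],
    [[0,0,0],[-0.0013,-0.0013,0.1133],85],
    [[0,0,0],[-0.0013,-0.0013,0.1533],85],
    [[0,0,0],[-0.0013,-0.0013,0.168],85],
    [[0,0,0],[-0.0013,-0.0013,0.168],85]
  ],
  "clamp_n": 40
}}

```text
time: 2.9
tool_pos: [449.3, 12.7, 45.8]
tcp_rot: [180.0, 0.0, 179.4]
ft_force: [-0.2, -0.7, -0.2]
finger_gap: 85.0
grip_force: 0.0
```

>>> {"method": "hand_motion", "body": {
  "segments": [
    [[0,0,0],[0,0,0],30],
    [[0,0,0],[0,0,0],30],
    [[0,0,0],[0,0,0],30],
    [[0,0,0],[0,0,0],30],
    [[0,0,0],[0,0,0],30],
    [[0,0,0],[0,0,0],30]
  ]
}}

```text
time: 3.65
tool_pos: [450.2, 12.1, 46.6]
tcp_rot: [180.0, 0.1, 179.3]
ft_force: [-2.2, 0.1, 6.1]
finger_gap: 35.1
grip_force: 39.7
```

In the tool's units: -100 mm / 750 = -0.1333, -80 mm / 750 = -0.1067.

>>> {"method": "hand_motion", "body": {
  "segments": [
    [[0,0,0],[0,0,-0.0267],30],
    [[0,0,0],[0,0,-0.0667],30],
    [[0,0,0],[0,0,-0.1067],30],
    [[0,0,0],[0,0,-0.1333],30],
    [[0,0,0],[0,0,-0.1333],30]
  ]
}}

```text
time: 4.28
tool_pos: [450.7, 12.0, 147.3]
tcp_rot: [-180.0, 0.2, 179.3]
ft_force: [1.0, -1.3, -0.1]
finger_gap: 35.3
grip_force: 40.6
```

```bash
python3 - <<'E'
from bench import optics
import cv2,numpy as np
a=[optics.snapshot("wrist")["pixels"],cv2.resize(optics.snapshot("scene")["pixels"][150:390,220:540],(640,480))]
cv2.imwrite("pics/l1.png",cv2.resize(np.hstack(a),(800,300),interpolation=cv2.INTER_AREA))
E
python3 rel.py 450,12,145,169.7 395.5,-293.5,145,169.7
```

```text
450,12,145,169.7 [ 0.  -0.   9.6] [-1.  -0.1 -0.3]
395.5,-293.5,145,169.7 [ 0.  -0.   9.6] [  50.  -306.2   -0.3]
```

View pics/l1.png

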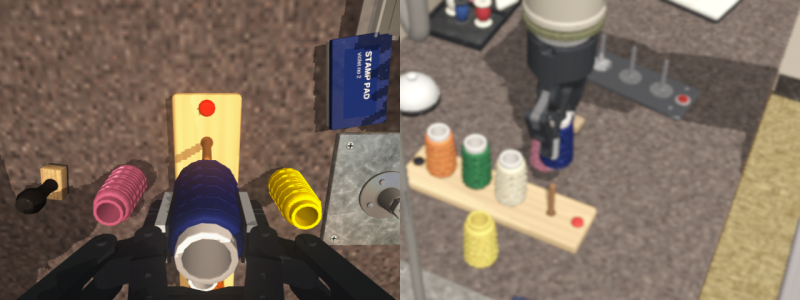

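Navy is gripped and hangs upright, clear of its dowel; the other three cones are undisturbed. Next I carry it across.

In the tool's units: -306 mm / 750 = -0.408, 49.5 mm / 750 = 0.066, 9.6 degrees / 120 = 0.08.

>>> {"method": "hand_motion", "body": {
  "segments": [
    [[0,0,0.0083],[0.0053,-0.0333,0],30],
    [[0,0,0.025],[0.0173,-0.1,0],30],
    [[0,0,0.0417],[0.0293,-0.1733,0],30],
    [[0,0,0.0583],[0.0413,-0.2467,0],30],
    [[0,0,0.075],[0.052,-0.32,0],30],
    [[0,0,0.08],[0.0613,-0.38,0],30],
    [[0,0,0.08],[0.066,-0.408,0],30],
    [[0,0,0.08],[0.066,-0.408,0],30]
  ]
}}

```text
time: 5.38
tool_pos: [395.5, -293.6, 144.1]
tcp_rot: [179.9, -0.1, 169.6]
ft_force: [0.5, 0.8, -0.9]
finger_gap: 35.2
grip_force: 40.6
```

```bash
python3 - <<'E'
from bench import optics
import cv2,numpy as np
a=[cv2.resize(optics.snapshot("top")["pixels"][190:350,350:563],(640,480)),cv2.resize(optics.snapshot("scene")["pixels"][110:290,290:530],(640,480))]
cv2.imwrite("pics/s1.png",cv2.resize(np.hstack(a),(800,300),interpolation=cv2.INTER_AREA))
E
python3 rel.py 396,-293.5,41,169.7
```

```text
396,-293.5,41,169.7 [ 0.1 -0.1  0.1] [ -0.3  -1.6 103.4]
```

View pics/s1.png

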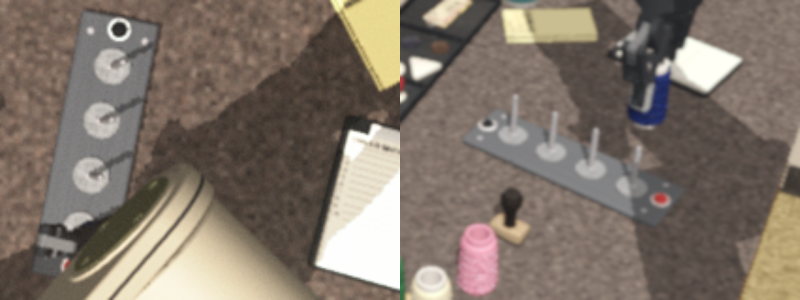

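Navy is over the first spindle; its foot centre is at about (436,183) in the scene image. I'll check that by ray before lowering.

```bash
python3 - <<'E'
from h import *
from bench import optics
S=optics.snapshot("scene")
h=cv2.cvtColor(S["pixels"],cv2.COLOR_BGR2HSV).astype(int)
m=(abs(h[...,0]-118)<10)&(h[...,1]>150)
print(blobs(m,(400,120,470,200),30))
for z in(114,117,120):print(plane(S,(435.8,183),z).round(1))
# expected foot centre image for cone at spindle
print(proj(S,(395.5,-293.5,117)),proj(S,(395.5,-293.5,75)))
E
```

```text
[(array([442.4, 172.1]), 226, [428, 156, 23, 28])]
[ 393.2 -288.6  114. ]
[ 392.4 -284.6  117. ]
[ 391.6 -280.6  120. ]
(np.float64(435.641561166915), np.float64(179.94653456265615)) (np.float64(432.47437780798026), np.float64(197.58302607467334))
```

In the tool's units: 70 mm / 750 = 0.0933, 65 mm / 750 = 0.0867.

>>> {"method": "hand_motion", "body": {
  "segments": [
    [[0,0,0],[0,-0.0013,0.0267],30],
    [[0,0,0],[0,-0.0013,0.06],30],
    [[0,0,0],[0,-0.0013,0.0867],30],
    [[0,0,0],[0,-0.0013,0.0933],30]
  ]
}}

```text
time: 6.02
tool_pos: [395.7, -292.1, 73.8]
tcp_rot: [179.9, -0.1, 169.9]
ft_force: [0.7, 0.7, -1.4]
finger_gap: 35.1
grip_force: 40.6
```

>>> {"method": "hand_motion", "body": {
  "segments": [
    [[0,0,0],[0,0,0.02],30],
    [[0,0,0],[0,0,0.036],30],
    [[0,0,0],[0,0,0.0427],30],
    [[0,0,0],[0,0,0.0427],30]
  ]
}}

```text
time: 6.52
tool_pos: [396.4, -294.5, 43.7]
tcp_rot: [-180.0, 0.0, 169.7]
ft_force: [-0.5, 0.3, 1.2]
finger_gap: 35.3
grip_force: 40.9
```

```bash
python3 rel.py 396,-293.5,41,169.7
```

```text
396,-293.5,41,169.7 [-0.  0.  0.] [0.6 0.9 2.7]
```

In the tool's units: 1.4 mm / 750 = 0.0019, 0.7 mm / 750 = 0.0009.

>>> {"method": "hand_motion", "body": {
  "segments": [
    [[0,0,0],[0,0,0.0009],30],
    [[0,0,0],[0,0,0.0019],30],
    [[0,0,0],[0,0,0.0019],30]
  ]
}}

```text
time: 6.9
tool_pos: [396.6, -294.6, 43.5]
tcp_rot: [-180.0, 0.0, 169.7]
ft_force: [-5.3, 4.3, 15.9]
finger_gap: 35.3
grip_force: 42.6
```

Contact on the felt, so I release.

>>> {"method": "hand_motion", "body": {
  "segments": [
    [[0,0,0],[0,0,0],85],
    [[0,0,0],[0,0,0],85],
    [[0,0,0],[0,0,0],85],
    [[0,0,0],[0,0,0],85],
    [[0,0,0],[0,0,0],85],
    [[0,0,0],[0,0,-0.0333],85],
    [[0,0,0],[0,0,-0.0933],85],
    [[0,0,0],[0,0,-0.1333],85]
  ]
}}

```text
time: 7.9
tool_pos: [396.6, -294.7, 144.0]
tcp_rot: [-179.9, 0.1, 169.7]
ft_force: [0.5, -0.2, 1.1]
finger_gap: 85.2
grip_force: 0.0
```

```bash
python3 rel.py 509.5,15.3,145,179.3
python3 - <<'E'
from bench import optics
import cv2,numpy as np
a=[optics.snapshot("wrist")["pixels"],cv2.resize(optics.snapshot("scene")["pixels"][110:290,290:530],(640,480))]
cv2.imwrite("pics/p1.png",cv2.resize(np.hstack(a),(800,300),interpolation=cv2.INTER_AREA))
E
```

```text
509.5,15.3,145,179.3 [-0.1  0.1 -9.6] [-55.9 325.1  -1.3]
```

View pics/p1.png

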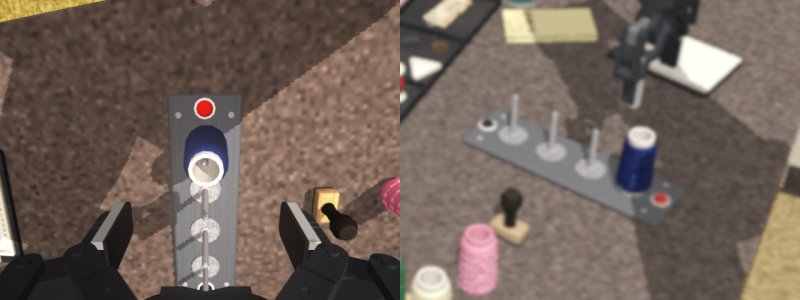

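Navy stands upright on the first spindle, with the tip visible inside the tube at (204,165). Next, cream.

In the tool's units: 325 mm / 750 = 0.4333, 295 mm / 750 = 0.3933, -9.6 degrees / 120 = -0.08.

>>> {"method": "hand_motion", "body": {
  "segments": [
    [[0,0,-0.0083],[-0.0067,0.036,0],85],
    [[0,0,-0.025],[-0.0187,0.1067,0],85],
    [[0,0,-0.0417],[-0.0307,0.18,0],85],
    [[0,0,-0.0583],[-0.044,0.2533,0],85],
    [[0,0,-0.075],[-0.0573,0.3267,0],85],
    [[0,0,-0.08],[-0.068,0.3933,0],85],
    [[0,0,-0.08],[-0.0747,0.4333,0],85],
    [[0,0,-0.08],[-0.0747,0.4333,0],85]
  ]
}}

```text
time: 9.0
tool_pos: [508.8, 17.5, 140.8]
tcp_rot: [180.0, -0.1, 179.5]
ft_force: [-0.7, -0.1, 0.6]
finger_gap: 85.0
grip_force: 0.0
```

```bash
python3 rel.py 509.5,15.3,44,179.3
```

```text
509.5,15.3,44,179.3 [ 0.  -0.1  0.2] [-0.8 -2.2 96.8]
```

In the tool's units: 98 mm / 750 = 0.1307, 90 mm / 750 = 0.12.

>>> {"method": "hand_motion", "body": {
  "segments": [
    [[0,0,0],[-0.0013,-0.002,0.0333],85],
    [[0,0,0],[-0.0013,-0.002,0.0867],85],
    [[0,0,0],[-0.0013,-0.002,0.12],85],
    [[0,0,0],[-0.0013,-0.002,0.1307],85],
    [[0,0,0],[-0.0013,-0.002,0.1307],85]
  ]
}}

```text
time: 9.62
tool_pos: [509.6, 13.5, 43.6]
tcp_rot: [-180.0, -0.1, 179.3]
ft_force: [-0.4, 0.0, 0.9]
finger_gap: 84.9
grip_force: 0.0
```

>>> {"method": "hand_motion", "body": {
  "segments": [
    [[0,0,0],[0,0,0],30],
    [[0,0,0],[0,0,0],30],
    [[0,0,0],[0,0,0],30],
    [[0,0,0],[0,0,0],30],
    [[0,0,0],[0,0,0],30],
    [[0,0,0],[0,0,0],30]
  ]
}}

```text
time: 10.38
tool_pos: [510.9, 14.0, 45.2]
tcp_rot: [-180.0, 0.1, 179.4]
ft_force: [-2.1, 0.1, 5.8]
finger_gap: 35.7
grip_force: 39.8
```

```bash
python3 rel.py 509.5,15.3,45,179.3
```

```text
509.5,15.3,45,179.3 [-0.   0.1  0.1] [1.4 1.3 0.2]
```

In the tool's units: -100 mm / 750 = -0.1333, -80 mm / 750 = -0.1067.

>>> {"method": "hand_motion", "body": {
  "segments": [
    [[0,0,0],[0,0,-0.0267],30],
    [[0,0,0],[0,0,-0.0667],30],
    [[0,0,0],[0,0,-0.1067],30],
    [[0,0,0],[0,0,-0.1333],30],
    [[0,0,0],[0,0,-0.1333],30]
  ]
}}

```text
time: 11.0
tool_pos: [511.6, 14.0, 146.0]
tcp_rot: [-180.0, 0.2, 179.4]
ft_force: [0.6, 0.8, -1.5]
finger_gap: 36.2
grip_force: 40.4
```

```bash
python3 rel.py 451.7,-303.5,145,169.7
```

```text
451.7,-303.5,145,169.7 [0.  0.2 9.7] [  56.3 -318.2    0.9]
```

In the tool's units: -318 mm / 750 = -0.424, -293 mm / 750 = -0.3907, 9.7 degrees / 120 = 0.0808.

>>> {"method": "hand_motion", "body": {
  "segments": [
    [[0,0,0.0083],[0.0067,-0.036,0],30],
    [[0,0,0.025],[0.0187,-0.1067,0],30],
    [[0,0,0.0417],[0.032,-0.18,0],30],
    [[0,0,0.0583],[0.044,-0.2533,0],30],
    [[0,0,0.075],[0.0573,-0.3267,0],30],
    [[0,0,0.0808],[0.068,-0.3907,0],30],
    [[0,0,0.0808],[0.0747,-0.424,0],30],
    [[0,0,0.0808],[0.0747,-0.424,0],30]
  ]
}}

```text
time: 12.0
tool_pos: [449.2, -304.5, 142.3]
tcp_rot: [180.0, -0.1, 169.5]
ft_force: [0.9, 0.2, -1.7]
finger_gap: 35.9
grip_force: 40.4
```

>>> {"method": "hand_motion", "body": {
  "segments": [
    [[0,0,0],[0,0,0],30]
  ]
}}

```text
time: 12.12
tool_pos: [450.1, -302.4, 142.7]
tcp_rot: [179.9, -0.1, 169.6]
ft_force: [-1.0, -0.1, -1.3]
finger_gap: 36.1
grip_force: 40.4
```

```bash
python3 rel.py 451.7,-303.5,43,169.7
python3 - <<'E'
from bench import optics
import cv2,numpy as np
a=[optics.snapshot("wrist")["pixels"],cv2.resize(optics.snapshot("scene")["pixels"][110:290,290:530],(640,480))]
cv2.imwrite("pics/s2.png",cv2.resize(np.hstack(a),(800,300),interpolation=cv2.INTER_AREA))
E
```

```text
451.7,-303.5,43,169.7 [ 0.1 -0.1 -0.1] [-2.  -0.9 99.7]
```

View pics/s2.png

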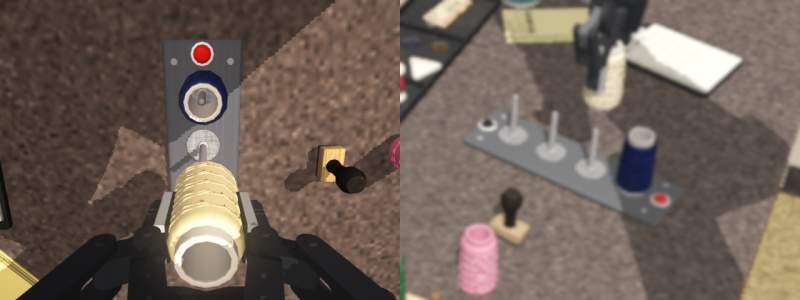

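Cream is upright in the jaws and in line with spindle 2. Lowering.

In the tool's units: 70 mm / 750 = 0.0933, -1.5 mm / 750 = -0.002.

>>> {"method": "hand_motion", "body": {
  "segments": [
    [[0,0,0],[-0.002,-0.0007,0.0267],30],
    [[0,0,0],[-0.002,-0.0007,0.06],30],
    [[0,0,0],[-0.002,-0.0007,0.0867],30],
    [[0,0,0],[-0.002,-0.0007,0.0933],30]
  ]
}}

```text
time: 12.72
tool_pos: [450.6, -302.3, 70.9]
tcp_rot: [179.9, -0.2, 169.7]
ft_force: [0.1, 0.0, 0.0]
finger_gap: 36.3
grip_force: 40.4
```

>>> {"method": "hand_motion", "body": {
  "segments": [
    [[0,0,0],[0,0,0.02],30],
    [[0,0,0],[0,0,0.0347],30],
    [[0,0,0],[0,0,0.04],30],
    [[0,0,0],[0,0,0.04],30]
  ]
}}

```text
time: 13.22
tool_pos: [451.8, -304.0, 43.7]
tcp_rot: [180.0, -0.0, 169.6]
ft_force: [0.3, -1.4, -0.7]
finger_gap: 35.8
grip_force: 40.4
```

In the tool's units: 1.6 mm / 750 = 0.0021, 0.8 mm / 750 = 0.0011.

>>> {"method": "hand_motion", "body": {
  "segments": [
    [[0,0,0],[0,0,0.0011],30],
    [[0,0,0],[0,0,0.0021],30],
    [[0,0,0],[0,0,0.0021],30]
  ]
}}

```text
time: 13.6
tool_pos: [452.0, -304.2, 42.5]
tcp_rot: [-180.0, 0.0, 169.6]
ft_force: [-0.4, 0.9, -0.9]
finger_gap: 36.0
grip_force: 40.4
```

In the tool's units: 0.7 mm / 750 = 0.0009.

>>> {"method": "hand_motion", "body": {
  "segments": [
    [[0,0,0],[0,0,0.0009],30],
    [[0,0,0],[0,0,0.0009],30],
    [[0,0,0],[0,0,0.0009],30]
  ]
}}

```text
time: 13.98
tool_pos: [452.1, -304.2, 42.2]
tcp_rot: [-180.0, 0.0, 169.7]
ft_force: [-1.6, 2.0, 5.8]
finger_gap: 35.9
grip_force: 41.0
```

Contact; release, rise and return for green.

In the tool's units: -102 mm / 750 = -0.136, -70 mm / 750 = -0.0933.

>>> {"method": "hand_motion", "body": {
  "segments": [
    [[0,0,0],[0,0,0],85],
    [[0,0,0],[0,0,0],85],
    [[0,0,0],[0,0,0],85],
    [[0,0,0],[0,0,0],85],
    [[0,0,0],[0,0,0],85],
    [[0,0,0],[0,0,-0.0333],85],
    [[0,0,0],[0,0,-0.0933],85],
    [[0,0,0],[0,0,-0.136],85]
  ]
}}

```text
time: 14.98
tool_pos: [452.2, -304.3, 145.6]
tcp_rot: [-180.0, 0.1, 169.7]
ft_force: [0.2, -0.7, 0.4]
finger_gap: 84.9
grip_force: 0.0
```

```bash
python3 rel.py 565.5,9.2,145,179.3
```

```text
565.5,9.2,145,179.3 [-0.   0.1 -9.6] [-55.1 328.8   0.4]
```

In the tool's units: 329 mm / 750 = 0.4387, 298 mm / 750 = 0.3973, -9.6 degrees / 120 = -0.08.

>>> {"method": "hand_motion", "body": {
  "segments": [
    [[0,0,-0.0083],[-0.0067,0.036,0],85],
    [[0,0,-0.025],[-0.0187,0.1067,0],85],
    [[0,0,-0.0417],[-0.0307,0.18,0],85],
    [[0,0,-0.0583],[-0.044,0.2533,0],85],
    [[0,0,-0.075],[-0.0573,0.3267,0],85],
    [[0,0,-0.08],[-0.068,0.3973,0],85],
    [[0,0,-0.08],[-0.0733,0.4387,0],85],
    [[0,0,-0.08],[-0.0733,0.4387,0],85]
  ]
}}

```text
time: 15.98
tool_pos: [565.4, 12.0, 143.5]
tcp_rot: [180.0, 0.0, 179.4]
ft_force: [-0.7, -0.6, -0.5]
finger_gap: 85.3
grip_force: 0.0
```

>>> {"method": "hand_motion", "body": {
  "segments": [
    [[0,0,0],[0,0,0],85],
    [[0,0,0],[0,0,0],85]
  ]
}}

```text
time: 16.23
tool_pos: [564.8, 8.7, 143.6]
tcp_rot: [-180.0, -0.0, 179.2]
ft_force: [0.4, 0.3, 0.0]
finger_gap: 84.9
grip_force: 0.0
```

```bash
python3 rel.py 565.5,9.2,44,179.3
python3 - <<'E'
from bench import optics
import cv2,numpy as np
a=[optics.snapshot("wrist")["pixels"],cv2.resize(optics.snapshot("scene")["pixels"][110:380,210:570],(640,480))]
cv2.imwrite("pics/p2.png",cv2.resize(np.hstack(a),(800,300),interpolation=cv2.INTER_AREA))
E
```

```text
565.5,9.2,44,179.3 [-0.  -0.  -0.1] [-0.7  0.6 99.6]
```

View pics/p2.png

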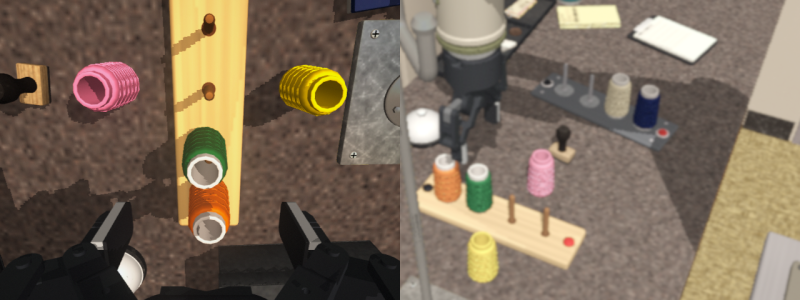

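Cream and navy stand on the stand. Green is centred between the open fingers, its rim at (205,172). Grasp it.

>>> {"method": "hand_motion", "body": {
  "segments": [
    [[0,0,0],[-0.0007,0.0007,0.0333],85],
    [[0,0,0],[-0.0007,0.0007,0.0867],85],
    [[0,0,0],[-0.0007,0.0007,0.12],85],
    [[0,0,0],[-0.0007,0.0007,0.132],85],
    [[0,0,0],[-0.0007,0.0007,0.132],85]
  ]
}}

```text
time: 16.95
tool_pos: [565.4, 9.8, 44.5]
tcp_rot: [180.0, -0.0, 179.2]
ft_force: [0.3, 0.1, 0.8]
finger_gap: 85.0
grip_force: 0.0
```

>>> {"method": "hand_motion", "body": {
  "segments": [
    [[0,0,0],[0,0,0],30],
    [[0,0,0],[0,0,0],30],
    [[0,0,0],[0,0,0],30],
    [[0,0,0],[0,0,0],30],
    [[0,0,0],[0,0,0],30],
    [[0,0,0],[0,0,0],30]
  ]
}}

```text
time: 17.7
tool_pos: [566.4, 10.2, 45.9]
tcp_rot: [-180.0, 0.1, 179.3]
ft_force: [-0.8, -0.9, 5.9]
finger_gap: 35.2
grip_force: 40.2
```

>>> {"method": "hand_motion", "body": {
  "segments": [
    [[0,0,0],[0,0,-0.0267],30],
    [[0,0,0],[0,0,-0.0667],30],
    [[0,0,0],[0,0,-0.1067],30],
    [[0,0,0],[0,0,-0.1333],30],
    [[0,0,0],[0,0,-0.1333],30]
  ]
}}

```text
time: 18.32
tool_pos: [567.1, 10.1, 147.1]
tcp_rot: [-180.0, 0.2, 179.3]
ft_force: [0.0, -0.1, -1.1]
finger_gap: 35.4
grip_force: 40.3
```

```bash
python3 rel.py 506.7,-314,145,169.7
```

```text
506.7,-314,145,169.7 [0.  0.2 9.6] [  56.1 -324.9    2. ]
```

In the tool's units: -325 mm / 750 = -0.4333, -298 mm / 750 = -0.3973, 9.6 degrees / 120 = 0.08.

>>> {"method": "hand_motion", "body": {
  "segments": [
    [[0,0,0.0083],[0.0067,-0.036,0],30],
    [[0,0,0.025],[0.0187,-0.1067,0],30],
    [[0,0,0.0417],[0.032,-0.18,0],30],
    [[0,0,0.0583],[0.044,-0.2533,0],30],
    [[0,0,0.075],[0.0573,-0.3267,0],30],
    [[0,0,0.08],[0.068,-0.3973,0],30],
    [[0,0,0.08],[0.0747,-0.4333,0],30],
    [[0,0,0.08],[0.0747,-0.4333,0],30]
  ]
}}

```text
time: 19.32
tool_pos: [503.8, -315.5, 142.8]
tcp_rot: [180.0, -0.1, 169.5]
ft_force: [0.0, 0.6, -0.8]
finger_gap: 35.4
grip_force: 40.3
```

>>> {"method": "hand_motion", "body": {
  "segments": [
    [[0,0,0],[0,0,0],30],
    [[0,0,0],[0,0,0],30]
  ]
}}

```text
time: 19.58
tool_pos: [505.5, -312.7, 144.1]
tcp_rot: [180.0, -0.0, 169.7]
ft_force: [0.3, -0.1, -0.7]
finger_gap: 35.4
grip_force: 40.3
```

```bash
python3 rel.py 507,-314,43,169.7
python3 - <<'E'
from bench import optics
import cv2,numpy as np
a=[optics.snapshot("wrist")["pixels"],cv2.resize(optics.snapshot("scene")["pixels"][110:290,290:530],(640,480))]
cv2.imwrite("pics/s3.png",cv2.resize(np.hstack(a),(800,300),interpolation=cv2.INTER_AREA))
E
```

```text
507,-314,43,169.7 [ 0. -0.  0.] [ -1.8  -1.1 101.1]
```

View pics/s3.png

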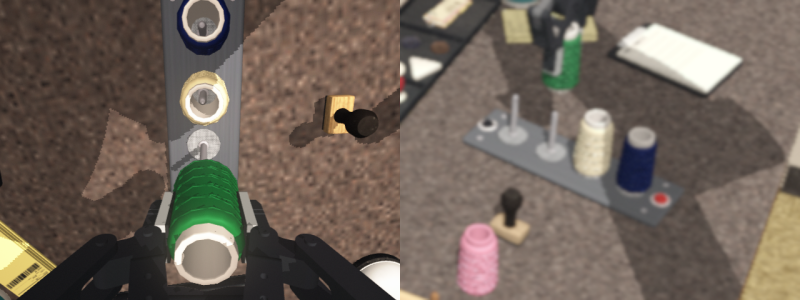

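Green is aligned with spindle 3, and both placed cones are upright on theirs. Lowering.

In the tool's units: 70 mm / 750 = 0.0933, 65 mm / 750 = 0.0867.

>>> {"method": "hand_motion", "body": {
  "segments": [
    [[0,0,0],[-0.002,-0.0013,0.0267],30],
    [[0,0,0],[-0.002,-0.0013,0.06],30],
    [[0,0,0],[-0.002,-0.0013,0.0867],30],
    [[0,0,0],[-0.002,-0.0013,0.0933],30]
  ]
}}

```text
time: 20.18
tool_pos: [505.3, -314.1, 71.8]
tcp_rot: [179.9, -0.2, 169.7]
ft_force: [0.3, 0.8, -0.1]
finger_gap: 35.6
grip_force: 40.3
```

>>> {"method": "hand_motion", "body": {
  "segments": [
    [[0,0,0],[0,0,0.02],30],
    [[0,0,0],[0,0,0.0347],30],
    [[0,0,0],[0,0,0.0413],30],
    [[0,0,0],[0,0,0.0413],30],
    [[0,0,0],[0,0,0.0413],30]
  ]
}}

```text
time: 20.8
tool_pos: [506.8, -315.5, 43.9]
tcp_rot: [-180.0, 0.0, 169.6]
ft_force: [0.5, -0.3, -1.3]
finger_gap: 35.1
grip_force: 40.3
```

In the tool's units: 0.9 mm / 750 = 0.0012, 0.6 mm / 750 = 0.0008.

>>> {"method": "hand_motion", "body": {
  "segments": [
    [[0,0,0],[0,0,0.0008],30],
    [[0,0,0],[0,0,0.0012],30],
    [[0,0,0],[0,0,0.0012],30]
  ]
}}

```text
time: 21.18
tool_pos: [506.7, -315.4, 43.0]
tcp_rot: [-180.0, 0.0, 169.6]
ft_force: [-0.7, 0.4, 1.2]
finger_gap: 35.2
grip_force: 40.6
```

In the tool's units: 0.5 mm / 750 = 0.0007.

>>> {"method": "hand_motion", "body": {
  "segments": [
    [[0,0,0],[0,0,0.0007],30],
    [[0,0,0],[0,0,0.0007],30],
    [[0,0,0],[0,0,0.0007],30]
  ]
}}

```text
time: 21.55
tool_pos: [506.8, -315.4, 43.0]
tcp_rot: [-180.0, 0.0, 169.7]
ft_force: [-1.5, 2.2, 5.6]
finger_gap: 35.4
grip_force: 41.1
```

>>> {"method": "hand_motion", "body": {
  "segments": [
    [[0,0,0],[0,0,0],85],
    [[0,0,0],[0,0,0],85],
    [[0,0,0],[0,0,0],85],
    [[0,0,0],[0,0,0],85],
    [[0,0,0],[0,0,0],85],
    [[0,0,0],[0,0,-0.0333],85],
    [[0,0,0],[0,0,-0.0933],85],
    [[0,0,0],[0,0,-0.136],85]
  ]
}}

```text
time: 22.55
tool_pos: [507.0, -315.6, 146.3]
tcp_rot: [-180.0, 0.1, 169.6]
ft_force: [0.9, -0.8, 0.3]
finger_gap: 84.9
grip_force: 0.0
```

```bash
python3 rel.py 619.5,12,145,179.3
```

```text
619.5,12,145,179.3 [-0.   0.1 -9.7] [-51.8 342.5   1.1]
```

In the tool's units: 342 mm / 750 = 0.456, 308 mm / 750 = 0.4107, -9.6 degrees / 120 = -0.08.

>>> {"method": "hand_motion", "body": {
  "segments": [
    [[0,0,-0.0083],[-0.0053,0.036,0],85],
    [[0,0,-0.025],[-0.016,0.1067,0],85],
    [[0,0,-0.0417],[-0.028,0.1827,0],85],
    [[0,0,-0.0583],[-0.04,0.26,0],85],
    [[0,0,-0.075],[-0.052,0.3373,0],85],
    [[0,0,-0.08],[-0.0627,0.4107,0],85],
    [[0,0,-0.08],[-0.0693,0.456,0],85],
    [[0,0,-0.08],[-0.0693,0.456,0],85]
  ]
}}

```text
time: 23.55
tool_pos: [619.6, 14.5, 144.1]
tcp_rot: [180.0, 0.0, 179.5]
ft_force: [-0.2, -0.3, -0.5]
finger_gap: 85.3
grip_force: 0.0
```

>>> {"method": "hand_motion", "body": {
  "segments": [
    [[0,0,0],[0,0,0],85],
    [[0,0,0],[0,0,0],85],
    [[0,0,0],[0,0,0],85]
  ]
}}

```text
time: 23.92
tool_pos: [619.1, 10.7, 144.2]
tcp_rot: [-180.0, -0.0, 179.2]
ft_force: [-0.2, 0.7, -0.2]
finger_gap: 84.8
grip_force: 0.0
```

```bash
python3 rel.py 619.5,12,44,179.3
python3 - <<'E'
from bench import optics
import cv2,numpy as np
a=[optics.snapshot("wrist")["pixels"],cv2.resize(optics.snapshot("scene")["pixels"][110:380,210:570],(640,480))]
cv2.imwrite("pics/p3.png",cv2.resize(np.hstack(a),(800,300),interpolation=cv2.INTER_AREA))
E
```

```text
619.5,12,44,179.3 [-0.  -0.  -0.1] [ -0.4   1.3 100.2]
```

View pics/p3.png

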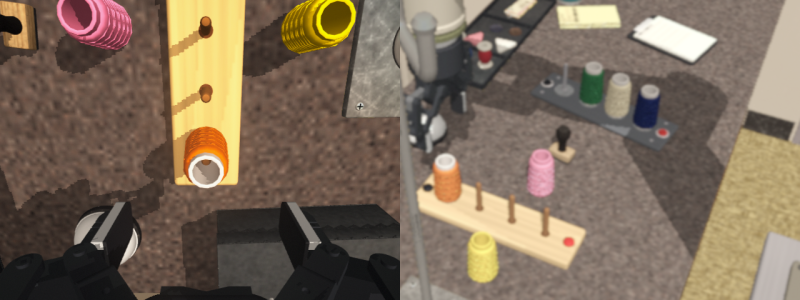

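Green is placed. Orange sits between the fingers, its rim at (206,171), and the bell and dark case are well clear. Grasp it.

In the tool's units: 99.5 mm / 750 = 0.1327, 90 mm / 750 = 0.12.

>>> {"method": "hand_motion", "body": {
  "segments": [
    [[0,0,0],[-0.0007,0.0013,0.0333],85],
    [[0,0,0],[-0.0007,0.0013,0.0867],85],
    [[0,0,0],[-0.0007,0.0013,0.12],85],
    [[0,0,0],[-0.0007,0.0013,0.1327],85],
    [[0,0,0],[-0.0007,0.0013,0.1327],85]
  ]
}}

```text
time: 24.65
tool_pos: [619.5, 12.7, 44.5]
tcp_rot: [180.0, -0.0, 179.2]
ft_force: [-0.2, 0.3, 0.3]
finger_gap: 85.3
grip_force: 0.0
```

>>> {"method": "hand_motion", "body": {
  "segments": [
    [[0,0,0],[0,0,0],30],
    [[0,0,0],[0,0,0],30],
    [[0,0,0],[0,0,0],30],
    [[0,0,0],[0,0,0],30],
    [[0,0,0],[0,0,0],30],
    [[0,0,0],[0,0,0],30]
  ]
}}

```text
time: 25.4
tool_pos: [620.6, 12.8, 46.1]
tcp_rot: [-180.0, 0.1, 179.3]
ft_force: [-0.7, -0.2, 6.5]
finger_gap: 35.6
grip_force: 40.1
```

>>> {"method": "hand_motion", "body": {
  "segments": [
    [[0,0,0],[0,0,-0.0267],30],
    [[0,0,0],[0,0,-0.0667],30],
    [[0,0,0],[0,0,-0.1067],30],
    [[0,0,0],[0,0,-0.1333],30],
    [[0,0,0],[0,0,-0.1333],30]
  ]
}}

```text
time: 26.02
tool_pos: [621.2, 12.7, 147.4]
tcp_rot: [-180.0, 0.3, 179.2]
ft_force: [0.3, 0.1, -1.2]
finger_gap: 35.6
grip_force: 40.4
```

```bash
python3 rel.py 562,-324,145,169.7
```

```text
562,-324,145,169.7 [0.  0.3 9.5] [  54.8 -337.4    2.3]
```

The manual's scale: shifts go in shares of 750 mm and turns go in shares of 120 degrees. Converting my numbers, -337 mm / 750 = -0.4493, -308 mm / 750 = -0.4107, 9.5 degrees / 120 = 0.0792.

>>> {"method": "hand_motion", "body": {
  "segments": [
    [[0,0,0.0083],[0.0067,-0.036,0],30],
    [[0,0,0.025],[0.0173,-0.1067,0],30],
    [[0,0,0.0417],[0.0307,-0.1827,0],30],
    [[0,0,0.0583],[0.0427,-0.26,0],30],
    [[0,0,0.075],[0.056,-0.3373,0],30],
    [[0,0,0.0792],[0.0667,-0.4107,0],30],
    [[0,0,0.0792],[0.0727,-0.4493,0],30],
    [[0,0,0.0792],[0.0727,-0.4493,0],30]
  ]
}}

```text
time: 27.02
tool_pos: [559.1, -325.4, 142.7]
tcp_rot: [180.0, -0.1, 169.6]
ft_force: [-0.0, 0.6, -0.6]
finger_gap: 35.5
grip_force: 40.3
```

>>> {"method": "hand_motion", "body": {
  "segments": [
    [[0,0,0],[0,0,0],30],
    [[0,0,0],[0,0,0],30],
    [[0,0,0],[0,0,0],30]
  ]
}}

```text
time: 27.4
tool_pos: [561.2, -322.4, 144.6]
tcp_rot: [180.0, -0.0, 169.8]
ft_force: [0.2, -1.2, -0.8]
finger_gap: 35.8
grip_force: 40.3
```

```bash
python3 rel.py 562,-324,43,169.7
python3 - <<'E'
from bench import optics
import cv2,numpy as np
a=[optics.snapshot("wrist")["pixels"],cv2.resize(optics.snapshot("scene")["pixels"][110:290,290:530],(640,480))]
cv2.imwrite("pics/s4.png",cv2.resize(np.hstack(a),(800,300),interpolation=cv2.INTER_AREA))
E
```

```text
562,-324,43,169.7 [ 0.  -0.   0.1] [ -1.1  -1.5 101.6]
```

View pics/s4.png

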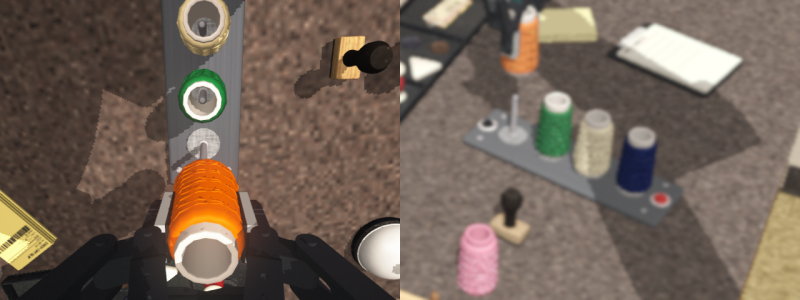

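Orange is aligned over the last spindle, and green stands well on its own. Lowering.

In the tool's units: 70 mm / 750 = 0.0933, 65 mm / 750 = 0.0867.

>>> {"method": "hand_motion", "body": {
  "segments": [
    [[0,0,0],[-0.0013,-0.0013,0.0267],30],
    [[0,0,0],[-0.0013,-0.0013,0.06],30],
    [[0,0,0],[-0.0013,-0.0013,0.0867],30],
    [[0,0,0],[-0.0013,-0.0013,0.0933],30]
  ]
}}

```text
time: 28.0
tool_pos: [560.1, -323.6, 71.6]
tcp_rot: [179.9, -0.2, 169.7]
ft_force: [-0.2, -0.4, -1.0]
finger_gap: 36.1
grip_force: 40.3
```

>>> {"method": "hand_motion", "body": {
  "segments": [
    [[0,0,0],[0,0,0.02],30],
    [[0,0,0],[0,0,0.0347],30],
    [[0,0,0],[0,0,0.0413],30],
    [[0,0,0],[0,0,0.042],30],
    [[0,0,0],[0,0,0.042],30]
  ]
}}

```text
time: 28.62
tool_pos: [561.9, -324.8, 43.5]
tcp_rot: [-180.0, 0.0, 169.7]
ft_force: [-0.5, -0.2, -1.0]
finger_gap: 35.4
grip_force: 40.3
```

>>> {"method": "hand_motion", "body": {
  "segments": [
    [[0,0,0],[0,0,0.0007],30],
    [[0,0,0],[0,0,0.0011],30],
    [[0,0,0],[0,0,0.0011],30]
  ]
}}

```text
time: 29.0
tool_pos: [562.0, -324.8, 43.2]
tcp_rot: [-180.0, 0.0, 169.8]
ft_force: [-1.8, 0.8, 5.1]
finger_gap: 35.8
grip_force: 41.0
```

In the tool's units: -110 mm / 750 = -0.1467, -70 mm / 750 = -0.0933.

>>> {"method": "hand_motion", "body": {
  "segments": [
    [[0,0,0],[0,0,0],85],
    [[0,0,0],[0,0,0],85],
    [[0,0,0],[0,0,0],85],
    [[0,0,0],[0,0,0],85],
    [[0,0,0],[0,0,0],85],
    [[0,0,0],[0,0,-0.0333],85],
    [[0,0,0],[0,0,-0.0933],85],
    [[0,0,0],[0,0,-0.1467],85]
  ]
}}

```text
time: 30.0
tool_pos: [561.6, -324.6, 153.7]
tcp_rot: [180.0, 0.0, 169.7]
ft_force: [-0.2, 0.2, 0.5]
finger_gap: 85.2
grip_force: 0.0
```

>>> {"method": "hand_motion", "body": {
  "segments": [
    [[0,0,0],[0,0.0533,-0.0267],85],
    [[0,0,0],[0,0.12,-0.04],85],
    [[0,0,0],[0,0.1867,-0.04],85],
    [[0,0,0],[0,0.24,-0.04],85],
    [[0,0,0],[0,0.24,-0.04],85]
  ]
}}

```text
time: 30.62
tool_pos: [594.1, -144.6, 182.5]
tcp_rot: [180.0, 0.0, 170.0]
ft_force: [0.2, -0.6, 0.6]
finger_gap: 85.1
grip_force: 0.0
```

```bash
python3 - <<'E'
from bench import optics
import cv2,numpy as np
a=[cv2.resize(optics.snapshot("top")["pixels"][80:350,200:560],(640,480)),cv2.resize(optics.snapshot("scene")["pixels"][110:380,210:570],(640,480))]
cv2.imwrite("pics/end.png",cv2.resize(np.hstack(a),(800,300),interpolation=cv2.INTER_AREA))
E
```

```text
(no output)
```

View pics/end.png

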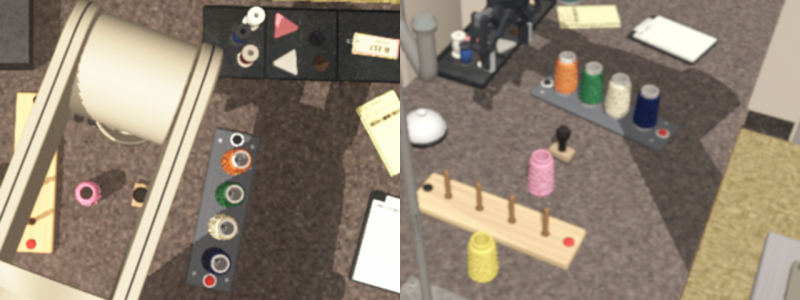

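All four cones stand on the spindles in order: navy by the red plug, then cream, green and orange. The bell and stamp have not moved, and the robot is clear of everything.

```bash
python3 -c "
from bench import workorder
print(workorder.hand_in())"
```

```text
the job is handed in; nothing more can be done
None
```

I moved all four cones to the thread stand in threading order from its red plug (navy, cream, green, orange), each lowered until it touched the felt, and handed the job in at about 31 s; no verdict came back.

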